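# Change the tape cassette in the label printer

### The job

The tape in the label printer has run out. Lift the spent cassette out of the printer's open bay and lay it flat in the empties tray, then seat the new cassette of the same thickness in the bay, flat, square and fully home in its pocket, and shut the printer's lid. Leave the thin cassette and everything else on the counter where it is.

Things in the scene. Friction and masses are not known exactly. Their poses are not given: they have to be found in the camera images.
- printer: Desktop cassette label printer, light grey plastic, fixed: 210 (x) x 190 (y) x 84 mm high. Origin: centre of its underside. Front (tape slot, buttons) is its -x, lid hinge at its +x. In its top an open well, x -78..58, y -78..78 mm, rim 78 mm and dark floor 52 mm above the counter; the L-shaped cassette pocket is sunk in that floor.
- bay (a point): Pocket centre, on its floor 42 mm above the counter, printer's axes. 10 mm deep, cassette's L outline with 1.5 mm play a side, 3 mm bevelled mouth. A seated cassette has its origin here, its axes along the printer's (nose to the printer's front -x) and ends 8 mm below the well's rim; one not down in the pocket keeps the lid from shutting.
- lid (a joint): The lid, a flat cover 160 mm long x 182 wide x 6 thick with a clear window. 0 rad = shut, grows as it opens, stop at 2.2; starts at 1.85 to 2.1, leaning back past upright. Stiff hinge: stays at any angle; a push of up to 2 N at the free edge moves it.
- lid_hinge (a point): Middle of the lid's hinge axis, fixed on the printer, 78 mm above the counter, 61 mm behind (+x of) the printer's centre; the axis is the printer's y. The lid's underside lies in a plane through this axis.
- lid_edge (a point): Point on the lid's outer face (on top when shut), mid-width, 14 mm in from the free edge, 146 mm from the hinge axis. Lid's axes: z out of the outer face, x towards the hinge.
- spent: White tape cassette, 74 (x) x 54 (y) x 28 mm, L-shaped from above: main block x -19..37, y -27..27 mm, nose in front (-x) x -37..-19, y -27..3 mm: one front corner is missing. Origin: centre of the 74 x 54 outline, underside; z up. Grip across the 54 mm at x = 5 mm (centre of mass). The spent one, seated in the printer's pocket at the start.
- fresh: White tape cassette, 74 (x) x 54 (y) x 28 mm, L-shaped from above: main block x -19..37, y -27..27 mm, nose in front (-x) x -37..-19, y -27..3 mm: one front corner is missing. Origin: centre of the 74 x 54 outline, underside; z up. Grip across the 54 mm at x = 5 mm (centre of mass). The new one, lying flat on the counter; to be fitted.
- thin: A cassette for narrower tape, lying flat on the counter; same outline and look, but only 16 mm thick. Not for this job; leave it.
- tray: The empties tray: shallow open grey plastic tray, fixed, 150 x 150 x 30 mm high, walls and floor 4 mm. Origin: centre of its underside.
- vial_a: Amber medicine vial with white cap, standing, 38 mm across, 78 mm high; origin at its foot. Bystander.
- vial_b: A second such vial. Bystander.
- stapler: Black stapler, 40 (x) x 150 (y) x 45 mm; origin at its underside. Bystander.
- label_roll: Roll of paper labels standing on end, 76 mm across, 45 mm high; origin at its underside. Bystander.
There are look-alikes about, which are no part of the job. What is shaped like the fresh but red is not meant.

How it is judged:
On the way, in this order (a step that is already met when the one before it is completed fails the run):
1. the spent cassette lies flat in the empties tray, let go (horizontal distance between spent and tray below 0.065 m and z of spent in the frame of tray below 0.01 m and angle between spent's own z axis and vertical below 0.15 rad and linear speed of spent below 0.02 m/s and contact force between the fingers and spent below 0.3 N), for 0.2 s.
2. the new cassette is seated flat and square, fully home in the printer's pocket, let go (horizontal distance between fresh and bay below 0.004 m and z of fresh in the frame of bay below 0.002 m and angle between the x axis of fresh and the x axis of printer, either way round below 0.08 rad and angle between fresh's own z axis and vertical below 0.04 rad and linear speed of fresh below 0.02 m/s and contact force between the fingers and fresh below 0.3 N), for 0.2 s.
At the end, for the whole second after the job is handed in: Spent cassette flat in the tray (tilt < 0.15 rad, < 10 mm above its underside); new cassette in the pocket (< 4 mm off centre, < 2 mm above its floor, tilt < 0.04 rad, turned < 0.08 rad); both at rest and let go; lid shut to 0.05 rad (all of step 1 and all of step 2 and value of joint lid below 0.05 rad); the robot touches nothing.
It fails at once if the thin cassette pushed more than 30 mm or tipped (distance of thin from where it was at the start of the episode above 0.03 m or angle between thin's own z axis and vertical above 0.5 rad).
It fails at once if a vial pushed more than 30 mm or tipped (distance of vial_a from where it was at the start of the episode above 0.03 m or angle between vial_a's own z axis and vertical above 0.5 rad).
It fails at once if a vial pushed more than 30 mm or tipped (distance of vial_b from where it was at the start of the episode above 0.03 m or angle between vial_b's own z axis and vertical above 0.5 rad).
It fails at once if the stapler pushed more than 30 mm or tipped (distance of stapler from where it was at the start of the episode above 0.03 m or angle between stapler's own z axis and vertical above 0.5 rad).
It fails at once if the label roll pushed more than 30 mm or tipped (distance of label_roll from where it was at the start of the episode above 0.03 m or angle between label_roll's own z axis and vertical above 0.5 rad).
It also fails if it takes over 72 s, if anything falls off the work surface, if the arm or the gripper's body presses on something with over 40 N, if the wrist force passes 120 N, or if a joint passes its speed limit or range.

### The arm

A 6-joint arm with a two-finger parallel gripper is mounted at the origin on the work surface. World frame = base frame: x ahead of the robot, y to its left, z up, the work surface at z = 0. Lengths are in m, angles in rad, forces in N, time in s.
With the tool pointing down it reaches from about 0.325 to 0.85 m from the base axis. Payload 15.5 kg.
Tool frame: the origin (TCP) lies on the centre line of the jaws, within the pads' length; the fingertips stand 19 mm ahead of it and the grasp point (between the pads) is the TCP (manip.tips_ahead is the distance from the TCP to the fingertips, in m); z points along the fingers, y is the direction in which the jaws open and shut (so a half turn about z gives the same grasp; the last joint's range is limited). The gripper opens to 91 mm and grips with 3 to 60 N. Pads are 32 mm wide; open, the fingers measure 118 mm over their backs; the gripper's body (76 mm by 178 mm) begins 60 mm behind the grasp point.
Start: joints at [-1.236, 0.494, 1.345, -0, 1.302, -0.096], TCP at [0.26, -0.568, 0.233] pointing down, gripper open.
Joint ranges: [-2.91, 2.91], [-0.82, 2.16], [0.22, 2.67], [-1.22, 4.37], [0.12, 2.79], [-3.08, 3.08]. Speed limits (rad/s): [1.89, 1.89, 2.57, 3.01, 3.01, 3.01].

### API

Orientations are given as [roll, pitch, yaw] about the fixed x, y, z axes, in that order (R = Rz(yaw) Ry(pitch) Rx(roll)).
In Python, from cell import manip gives the robot as it stands. The module is installed in compiled form; this text tells all that it offers. Calls block until the motion is done:
- manip.move_pose(position, orientation): joint-space move of the TCP to a pose.
- manip.move_straight(position, rotation=None, rate=0.15): straight line of the TCP; rotation=None keeps the orientation; rate is the mean speed in m/s.
- manip.movej(angles): joint-space move.
- manip.release() and manip.grasp(effort=None): open the fingers fully, or close them until they stop; effort is the grip in N (None keeps the last).
- manip.hold(seconds).
- manip.ik(position, orientation): joint angles nearest the present ones, or None.
- manip.read_state(): the state.
- manip.read_camera(name): name is "scene" or "top" or "wrist"; returns the picture (480x640x3 uint8, red, green, blue); there is no depth.
- manip.get_calibration(name): a dict with "intrinsics" (3x3 intrinsics, pixels), "camera_from_world" (4x4, takes a point from world to camera coordinates); the wrist camera has in their place "tool_from_camera" (4x4, takes a point from camera to tool coordinates, whose origin is the TCP and whose axes are the flange's). Camera axes: x right, y up, looking along -z (the intrinsics and any distortion apply to the point x, -y, -z); pixel columns grow to the right and rows downward; lengths in m; the calibration is good to about 2 mm. A picture is of the moment at which its call begins: read the wrist's pose just before it. get_calibration takes no time and is no camera call.
A pose or a line that the arm cannot do raises manip.IKError and nothing moves.
- manip.hand_in(): hands the job in, once; it reports no verdict.
Trained networks look in the newest picture that a camera, given by its name, has taken for a name from the list of things; names that differ only in an ending like _2 or _b are one class to them, and where a whole thing is asked for, a point or a joint stands for the part that bears it (a point fixed in the world has none). Each returns a list of dicts, best first, with "conf" (0 to 1); they miss things now and then, are a little off and sometimes report something else, mostly with a low value. They report only what shows in the picture. A call takes as long as a camera call. They do not tell look-alikes from the thing itself.
- manip.regions_of(target, camera): "pixels" (480x640 bool, what is visible of it) and "bbox" ([left, top, width, height] in pixels, round what is visible of it).
The state is a dict: "t": time; "q": joint angles; "joint_velocities": joint speeds; "joint_torque": joint torques, N m; "eef_pos": TCP position; "orientation": TCP orientation; "force": force on the tool from outside, world axes, zero at the start; "moment": the same for the moment, N m; "finger_gap": finger opening in m.
Only numpy, scipy, OpenCV 4.12 (cv2) and the standard library are available. Lean on these libraries where they do the work, as an engineer would, in place of code of your own. Each camera call takes 0.05 s, during which the arm holds its last target.

## Working session

There is one attempt and no reset: what is moved stays moved. The work goes in short steps, each a Python script; the robot and the scene stay as the last script left them, time stands still between calls to the robot, and variables do not carry over. Pictures are saved under pics/ and viewed, and the job is handed in when it is done.

```bash
mkdir -p pics; ls
python3 - <<'E'
from cell import manip
import cv2,numpy as np
for n in ["scene","top","wrist"]:
    im=manip.read_camera(n); cv2.imwrite(f"pics/a_{n}.png",im[:,:,::-1])
    c=manip.get_calibration(n)
    print(n,{k:(np.round(v,4).tolist() if not isinstance(v,str) else v) for k,v in c.items()})
print(manip.read_state())
E
```

```text
pics
scene {'intrinsics': [[463.8745, 0.0, 311.8852], [0.0, 463.8745, 242.0966], [0.0, 0.0, 1.0]], 'camera_from_world': [[0.5245, 0.8514, 0.0071, -0.2286], [-0.6246, 0.3791, 0.6827, 0.2998], [0.5786, -0.3626, 0.7306, -1.2237], [0.0, 0.0, 0.0, 1.0]]}
top {'intrinsics': [[481.0086, 0.0, 319.0744], [0.0, 481.0086, 242.593], [0.0, 0.0, 1.0]], 'camera_from_world': [[-0.1366, -0.9906, -0.0026, 0.0183], [0.9682, -0.1341, 0.2113, -0.5793], [-0.2097, 0.0264, 0.9774, -0.8048], [0.0, 0.0, 0.0, 1.0]]}
wrist {'intrinsics': [[397.8378, 0.0, 322.874], [0.0, 397.8378, 238.438], [0.0, 0.0, 1.0]], 'tool_from_camera': [[0.0004, 0.9568, 0.2909, 0.0819], [1.0, -0.0003, -0.0005, 0.0002], [-0.0004, 0.2909, -0.9568, -0.1518], [0.0, 0.0, 0.0, 1.0]]}
{'t': 0.15, 'q': array([-1.23651110e+00,  4.94034600e-01,  1.34593867e+00, -2.23026227e-05,
        1.30250791e+00, -9.54970463e-02]), 'joint_velocities': array([-0.00238666, -0.0028302 , -0.00233029, -0.00034355,  0.00193968,
        0.00013048]), 'joint_torque': array([ 2.40209629e-04, -8.79196858e+01, -3.82054174e+01,  7.09211477e-02,
        5.02361229e-02, -2.71800076e-07]), 'eef_pos': array([ 0.26033542, -0.56792176,  0.23249586]), 'orientation': array([-3.14070613e+00, -6.33203503e-05,  4.29788165e-01]), 'force': array([ 0.24318312,  1.26823519, -0.20794455]), 'moment': array([0.01897864, 0.00175281, 0.04579691]), 'finger_gap': 0.09134345474782567}
```

View pics/a_scene.png

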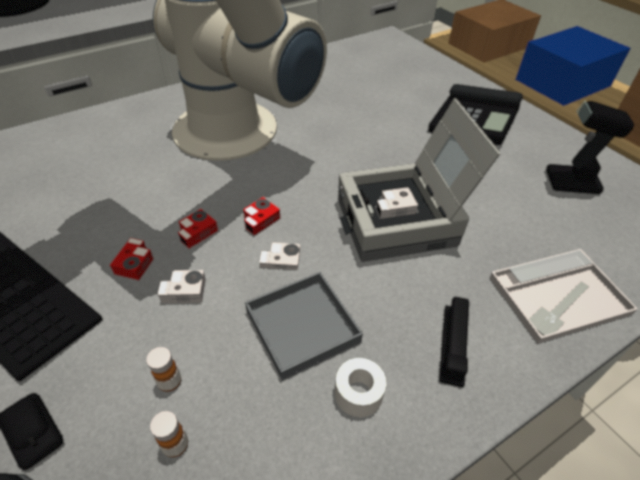

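View pics/a_top.png

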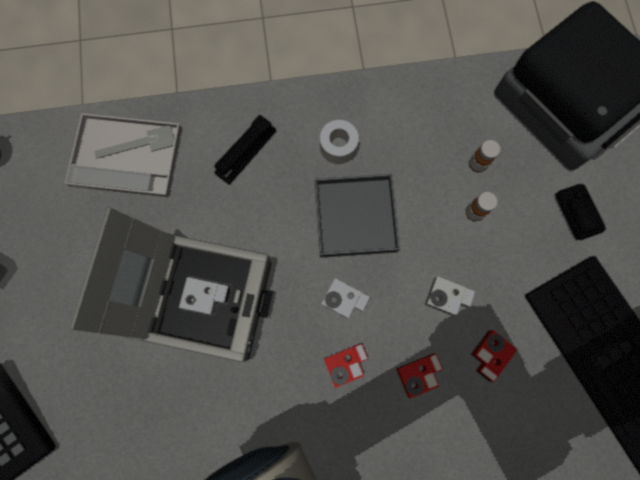

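View pics/a_wrist.png

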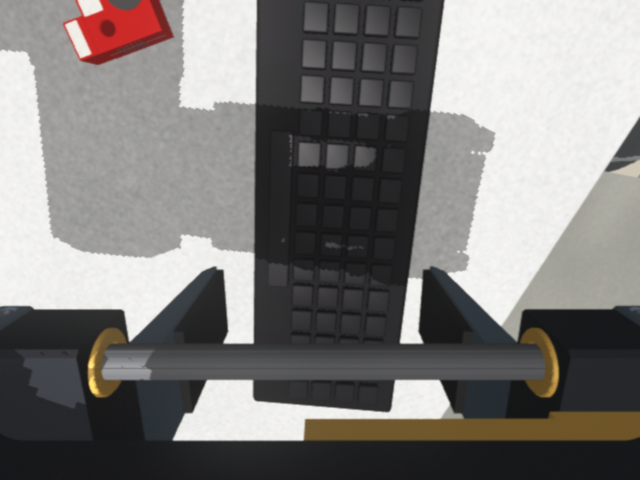

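The top view shows the printer at about (205,295) with its lid open to the left, and the spent cassette in the bay at (203,294). The tray is at (357,215). White cassettes lie at (346,297) and (450,294), red ones along row 365, and vials at (485,155) and (481,207). The cassette at (450,294) looks thicker, so I'll check that by fitting silhouettes in two cameras.

```bash
cat > h.py <<'E'
from cell import manip
import cv2,numpy as np
from scipy.optimize import minimize
from scipy.spatial.transform import Rotation as R
def boxpts(x0,x1,y0,y1,z0,z1):
    return np.array([[x,y,z] for x in(x0,x1) for y in(y0,y1) for z in(z0,z1)])/1000.
def cass(h): return [boxpts(-19,37,-27,27,0,h),boxpts(-37,-19,-27,3,0,h)]
def campose(n):
    c=manip.get_calibration(n);return c["intrinsics"],c["camera_from_world"]
def wristpose():
    c=manip.get_calibration("wrist");s=manip.read_state()
    T=np.eye(4);T[:3,:3]=R.from_euler("xyz",s["orientation"]).as_matrix();T[:3,3]=s["eef_pos"]
    return c["intrinsics"],np.linalg.inv(T@c["tool_from_camera"])
def proj(P,K,C):
    p=np.asarray(P)@C[:3,:3].T+C[:3,3]
    p=p*[1,-1,-1]; u=p@K.T
    return u[:,:2]/u[:,2:]
def ray(uv,K,C,z):
    d=np.linalg.inv(K)@np.array([uv[0],uv[1],1.]); d=d*[1,-1,-1]
    d=C[:3,:3].T@d; o=-C[:3,:3].T@C[:3,3]
    return o+d*(z-o[2])/d[2]
def tf(P,x,y,z,yaw):
    c,s=np.cos(yaw),np.sin(yaw)
    return np.asarray(P)@np.array([[c,s,0],[-s,c,0],[0,0,1]])+[x,y,z]
def sil(boxes,p,z,K,C,S=4):
    m=np.zeros((480*S//1,640*S//1),np.uint8)
    for b in boxes:
        u=proj(tf(b,p[0],p[1],z,p[2]),K,C)
        h=cv2.convexHull(((u+.5)*S*16-8).astype(np.int32).reshape(-1,1,2))
        cv2.fillConvexPoly(m,h,1,shift=4)
    return cv2.resize(m.astype(np.float32),(640,480),interpolation=cv2.INTER_AREA)
def fit(boxes,z,views,p0,yaws):
    """views: list of (mask,K,C)"""
    def cost(p):
        c=0
        for m,K,C in views:
            s=sil(boxes,p,z,K,C,3); c+=1-np.minimum(s,m).sum()/np.maximum(s,m).sum()
        return c/len(views)
    best=None
    for y in yaws:
        r=minimize(cost,[p0[0],p0[1],y],method="Nelder-Mead",options=dict(initial_simplex=np.array([p0[0],p0[1],y])+np.array([[0,0,0],[.015,0,0],[0,.015,0],[0,0,.3]]),xatol=1e-4,fatol=1e-4,maxiter=120))
        if best is None or r.fun<best.fun: best=r
    return best
E
python3 - <<'E'
from h import *
import pickle
D={}
for n in ["top","scene"]:
    D[n+"_im"]=manip.read_camera(n)
    for t in ["fresh","tray","printer","spent","thin"]:
        r=manip.regions_of(t,n)
        D[n,t]=r
        print(n,t,[(round(x["conf"],2),[round(float(v)) for v in x["bbox"]],int(x["pixels"].sum())) for x in r])
pickle.dump(D,open("d.pkl","wb"))
print(manip.read_state()["t"])
E
```

```text
top fresh [(0.92, [396, 355, 47, 42], 1282), (0.77, [472, 329, 44, 53], 1376), (0.62, [424, 279, 50, 37], 1203), (0.6, [324, 342, 44, 44], 1109)]
top tray [(0.96, [315, 174, 88, 87], 6326)]
top printer [(0.89, [71, 207, 206, 154], 19205)]
top spent [(0.64, [181, 275, 50, 42], 1363)]
top thin [(0.69, [325, 278, 44, 40], 1021), (0.57, [315, 174, 86, 82], 6340)]
scene fresh [(0.9, [246, 196, 37, 36], 1011), (0.88, [181, 210, 36, 34], 934), (0.72, [158, 268, 48, 37], 1306), (0.72, [108, 238, 43, 41], 1183)]
scene tray [(0.65, [244, 275, 122, 106], 7512)]
scene printer [(0.88, [337, 97, 163, 164], 13544)]
scene spent [(0.92, [375, 188, 44, 32], 931)]
scene thin [(0.56, [258, 247, 44, 24], 944)]
0.75
```

```bash
python3 - <<'E'
from h import *
import pickle
D=pickle.load(open("d.pkl","rb"))
V={n:campose(n) for n in("top","scene")}
def pick(n,t,box):
    for r in D[n,t]:
        if abs(r["bbox"][0]-box[0])<6 and abs(r["bbox"][1]-box[1])<6: return r["pixels"].astype(np.float32)
def run(name,boxes,z,masks,uv,yaws,h):
    p0=ray(uv,*V["top"],z+h/2)
    views=[(masks[n],*V[n]) for n in masks]
    r=fit(boxes,z,views,p0,yaws); print(name,h,np.round(r.x,4),round(r.fun,4)); return r
ys=np.arange(0,6.2,np.pi/4)
mf={"top":pick("top","fresh",(424,279)),"scene":pick("scene","fresh",(158,268))}
mt={"top":pick("top","thin",(325,278)),"scene":pick("scene","thin",(258,247))}
for h in (16,28):
    run("A",cass(h),0,mf,(449,296),ys,h/1000)
    run("B",cass(h),0,mt,(346,297),ys,h/1000)
ms={"top":pick("top","spent",(181,275)),"scene":pick("scene","spent",(375,188))}
run("spent",cass(28),.042,ms,(205,296),ys,.028)
run("spenttop",cass(28),.042,{"top":ms["top"]},(205,296),ys,.028)
mtr={"top":D["top","tray"][0]["pixels"],"scene":D["scene","tray"][0]["pixels"]}
run("tray",[boxpts(-75,75,-75,75,0,30)],0,mtr,(358,216),[0,.3,.6,.9,1.2],.03)
E
python3 - <<'E'
import cv2
im=cv2.imread("pics/a_top.png");cv2.imwrite("pics/b1.png",cv2.resize(im[195:375,60:290],None,fx=3.4,fy=3.3,interpolation=cv2.INTER_CUBIC))
E
```

```text
A 0.016 [ 0.4495 -0.2899  1.0565] 0.104
B 0.016 [ 0.4719 -0.0965  0.9481] 0.0662
A 0.028 [ 0.4501 -0.2886  1.0663] 0.0584
B 0.028 [ 0.4721 -0.0965  0.9507] 0.1487
spent 0.028 [0.5073 0.1519 1.239 ] 0.0796
spenttop 0.028 [0.5077 0.1523 1.2301] 0.0492
tray 0.03 [ 0.6305 -0.1408 -0.0669] 0.0223
```

View pics/b1.png

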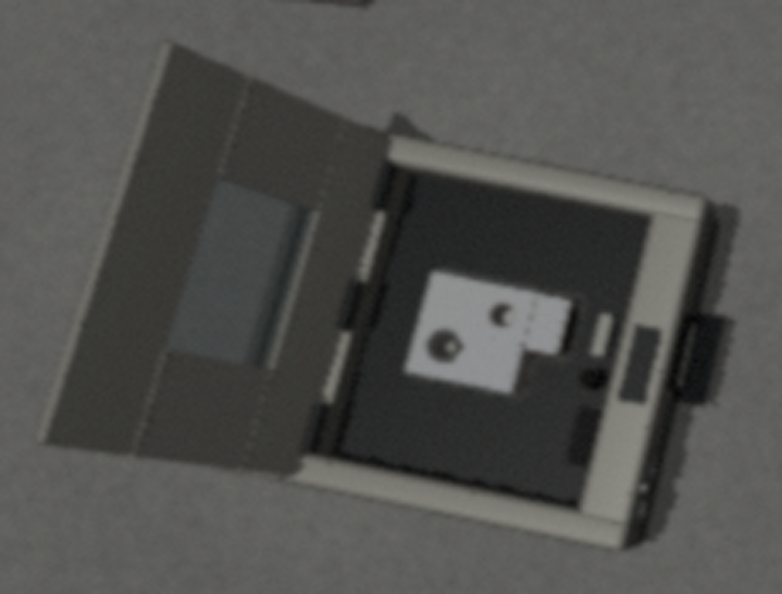

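A is the 28 mm cassette: its fit error is 0.058 against 0.104 for the 16 mm model. B is the thin one, at 0.066 against 0.149. Next I hover over the bay and refine with the wrist camera.

Run:
```python
from h import *
import pickle
y=1.235
g=np.array([.5075,.152])+.005*np.array([np.cos(y),np.sin(y)])
manip.move_pose([g[0],g[1],.20],[np.pi,0,y])
manip.hold(.2)
s=manip.read_state();print(s["t"],s["eef_pos"],s["orientation"],s["q"])
W=wristpose();im=manip.read_camera("wrist");cv2.imwrite("pics/c1.png",im[:,:,::-1])
r=manip.regions_of("spent","wrist")
print([(x["conf"],x["bbox"]) for x in r])
pickle.dump((W,im,r),open("w1.pkl","wb"))
if r:
    for d in (-.004,0,.004):
        f=fit(cass(28),.042+d,[(r[0]["pixels"].astype(np.float32),*W)],[.5075,.152],[1.235]);print(d,f.x,f.fun)
```

```text
3.6583 [0.5092916  0.15636392 0.20000725] [3.14155624e+00 1.70940850e-05 1.23435240e+00] [ 1.85801575e-01  4.01913764e-01  1.61485653e+00 -3.65526764e-05
  1.12479934e+00  5.22261264e-01]
[(0.76, [284.3, 184.7, 74.5, 100.7])]
-0.004 [0.50663941 0.15182976 1.22800636] 0.03422027826309204
0 [0.50708291 0.15306377 1.22885458] 0.03267467021942139
0.004 [0.50715261 0.15400927 1.22507485] 0.05083268880844116
```

View pics/c1.png

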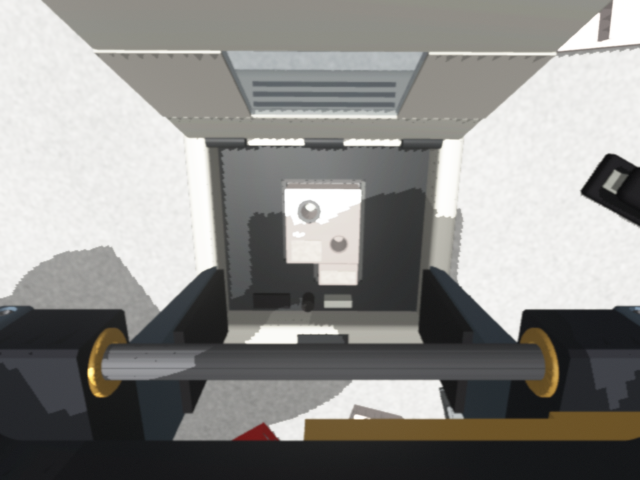

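Run:
```python
from h import *
from scipy.optimize import least_squares
V=campose("top")
obs=np.array([[108.5,207.7],[72.4,328.3]])
y=1.229
def pts(p):
    d,th,l=p
    x=d-.16*np.cos(th); z=.078+.16*np.sin(th)
    return tf([[x,l-.091,z],[x,l+.091,z]],.5071,.1531,0,y)
for s in(1,-1):
  f=least_squares(lambda p:(proj(pts(p),*V)[::s]-obs).ravel(),[.07,2,0]);print(s,f.x,f.cost)
c=manip.get_calibration("wrist")
```

```text
1 [ 0.04916255  2.13303424 -0.00228906] 0.48050870030669585
-1 [ 0.28556605  4.71229519 -0.02765057] 11462.337721042442
```

Run:
```python
from h import *
import pickle
W,im,r=pickle.load(open("w1.pkl","rb"))
def loc(uv,z):
    p=ray(uv,*W,z)-[.5071,.1531,0]; y=1.229
    return np.round([p[0]*np.cos(y)+p[1]*np.sin(y),-p[0]*np.sin(y)+p[1]*np.cos(y)],4)
print("back rim(x58)",loc((320,141),.078)," front rim (x-78)",loc((320,311),.078),loc((320,311),.052))
print("sides",loc((222,200),.052),loc((421,200),.052),loc((209,200),.078),loc((440,200),.078))
cv2.imwrite("pics/c2.png",cv2.resize(im[120:350,180:480],None,fx=2.6,fy=2.6,interpolation=cv2.INTER_CUBIC)[:,:,::-1])
```

```text
back rim(x58) [0.0706 0.0016]  front rim (x-78) [-0.0553  0.0011] [-0.0687  0.0013]
sides [0.0248 0.0766] [ 0.0257 -0.0757] [0.0301 0.079 ] [ 0.031  -0.0824]
```

View pics/c2.png

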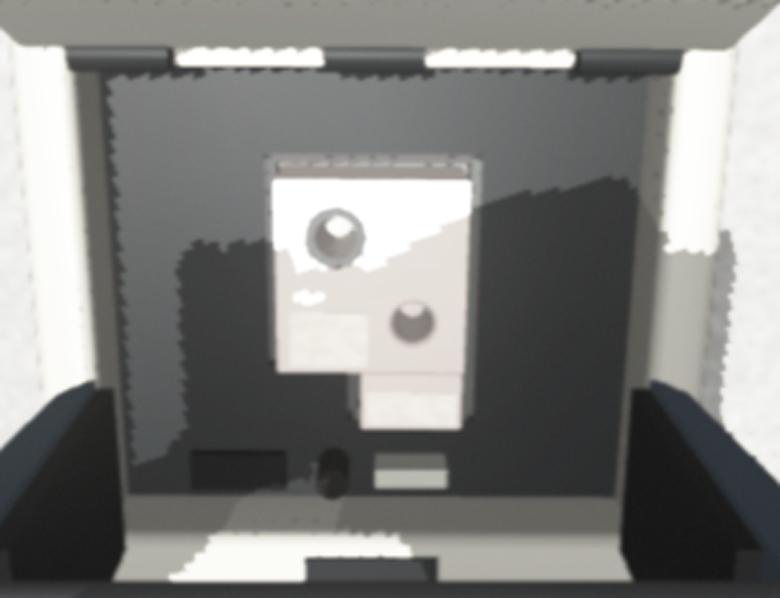

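Run:
```python
from h import *
import pickle
W,im,r=pickle.load(open("w1.pkl","rb"))
def loc(uv,z):
    p=ray(uv,*W,z)-[.5071,.1531,0]; y=1.229
    return np.round([p[0]*np.cos(y)+p[1]*np.sin(y),-p[0]*np.sin(y)+p[1]*np.cos(y)],4)
f=lambda x,y:(180+x/2.6-.3,120+y/2.6-.3)
for n,a in dict(bl=(271,180),br=(473,180),fl=(277,372),nl=(360,430),nr=(463,430),step=(360,374)).items(): print(n,loc(f(*a),.07))
```

```text
bl [0.0368 0.0273]
br [ 0.0371 -0.0282]
fl [-0.0193  0.0268]
nl [-0.0374  0.0027]
nr [-0.0373 -0.0278]
step [-0.0198  0.0027]
```

The corners match to about 0.5 mm, so I grasp the spent cassette and lift it.

Run:
```python
from h import *
y=1.229
g=np.array([.5070,.1527])+.005*np.array([np.cos(y),np.sin(y)])
O=[np.pi,0,y]
manip.move_pose([*g,.12],O)
manip.move_straight([*g,.075],rate=.08)
s=manip.read_state();print("pre",s["t"],s["eef_pos"],s["force"])
manip.grasp(20)
s=manip.read_state();print("grip",s["t"],s["eef_pos"],s["orientation"],s["finger_gap"],s["force"],s["moment"])
manip.move_straight([*g,.095],rate=.05)
s=manip.read_state();print("lift",s["t"],s["finger_gap"],s["force"])
manip.move_straight([*g,.20],rate=.15)
s=manip.read_state();print(s["t"],s["finger_gap"],s["force"])
W=wristpose();im=manip.read_camera("wrist");cv2.imwrite("pics/d1.png",im[:,:,::-1])
import pickle;pickle.dump((W,im),open("w2.pkl","wb"))
```

```text
pre 4.8833 [0.5090097  0.15749861 0.07547102] [-0.18675705  0.08333322  0.2292204 ]
grip 5.5417 [0.50871254 0.15742099 0.07505526] [ 3.14152570e+00 -4.75356394e-05  1.22901383e+00] 0.05419282895110113 [-0.65659777  0.04974651  2.72050739] [-0.02684214  0.01637309 -0.02245883]
lift 6.0917 0.05390426377620575 [-0.21254938 -0.12139033 -1.12922944]
6.9417 0.05405942186771937 [-1.11191232 -0.74757475 -0.31027788]
```

View pics/d1.png

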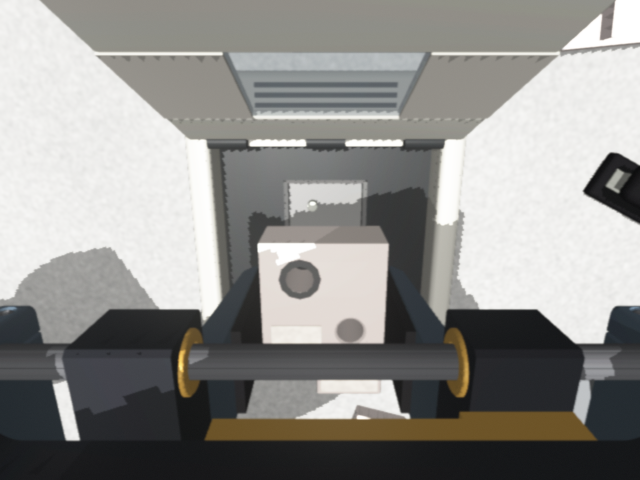

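The spent cassette is held square in the jaws. I'll put it in the tray.

Run:
```python
from h import *
y=np.pi/2-.067
t=np.array([.6305,-.1408])+.005*np.array([np.cos(y),np.sin(y)])
O=[np.pi,0,y]
manip.move_pose([*t,.14],O)
manip.move_straight([*t,.0385],rate=.12)
s=manip.read_state();print(s["t"],s["eef_pos"],s["force"],s["finger_gap"])
manip.release()
manip.move_straight([*t,.15],rate=.2)
s=manip.read_state();print(s["t"],s["finger_gap"])
im=manip.read_camera("wrist");cv2.imwrite("pics/e1.png",im[:,:,::-1])
f=manip.read_camera("scene");cv2.imwrite("pics/e2.png",cv2.resize(f[150:420,60:480],None,fx=1.8,fy=1.8)[:,:,::-1])
import pickle
W,im=pickle.load(open("w2.pkl","rb"))
cv2.imwrite("pics/e3.png",cv2.resize(im[165:265,260:390],None,fx=6,fy=6,interpolation=cv2.INTER_CUBIC)[:,:,::-1])
```

```text
9.2167 [ 0.63122132 -0.13578656  0.03897261] [ 1.01724843 -0.63943839  0.19740337] 0.053759294138342954
10.65 0.09093855793128397
```

View pics/e1.png

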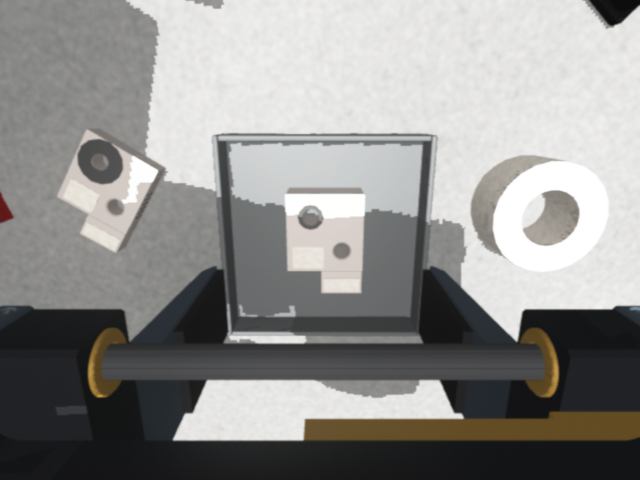

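View pics/e3.png

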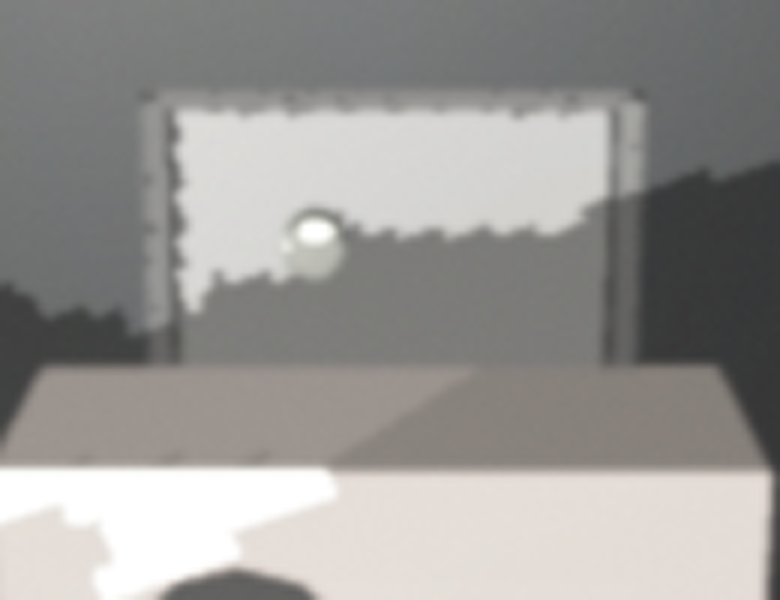

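The spent cassette lies flat in the tray at (325,240). The empty pocket is visible in the earlier picture. Now I compute the pocket centre and move to hover over the fresh cassette.

Run:
```python
from h import *
import pickle
W,im=pickle.load(open("w2.pkl","rb"))
def loc(uv,z):
    p=ray((260+uv[0]/6-.4,165+uv[1]/6-.4),*W,z)-[.5071,.1531,0]; y=1.229
    return np.round([p[0]*np.cos(y)+p[1]*np.sin(y),-p[0]*np.sin(y)+p[1]*np.cos(y)],4)
print("mouth",loc((143,92),.052),loc((643,92),.052),"low",loc((150,330),.052),loc((635,330),.052))
print("floor",loc((172,108),.042),loc((612,108),.042),loc((180,355),.042),loc((605,355),.042))
print("held back bottom",loc((45,367),.167),loc((718,367),.167),"top",loc((-2,467),.195),loc((772,467),.195))
y=1.066
g=np.array([.4501,-.2886])+.005*np.array([np.cos(y),np.sin(y)])
manip.move_pose([*g,.15],[np.pi,0,y]); manip.hold(.2)
W=wristpose();im=manip.read_camera("wrist");cv2.imwrite("pics/f1.png",im[:,:,::-1])
r=manip.regions_of("fresh","wrist")
print([(x["conf"],x["bbox"]) for x in r]); pickle.dump((W,im,r),open("w3.pkl","wb"))
for x in r:
    f=fit(cass(28),0,[(x["pixels"].astype(np.float32),*W)],[.4501,-.2886],[1.066]);print(f.x,f.fun)
print(manip.read_state()["t"])
cv2.imwrite("pics/f2.png",cv2.resize(im[150:330,250:400],None,fx=4,fy=4,interpolation=cv2.INTER_CUBIC)[:600,:,::-1])
```

```text
mouth [0.0412 0.0305] [ 0.0412 -0.0321] low [0.0105 0.0305] [ 0.0105 -0.0321]
floor [0.0376 0.0278] [ 0.0376 -0.0293] [0.0045 0.0276] [ 0.0045 -0.0293]
held back bottom [0.0366 0.0274] [ 0.0367 -0.0263] top [0.0371 0.0268] [ 0.0371 -0.0262]
[(0.74, [0.0, 0.0, 123.2, 92.3]), (0.7, [207.5, 317.1, 77.3, 89.0]), (0.59, [46.6, 169.8, 139.6, 111.9]), (0.56, [284.0, 184.2, 75.2, 106.5])]
[ 0.4501 -0.2886  1.066 ] 1.0
[ 0.4501 -0.2886  1.066 ] 1.0
[ 0.4501 -0.2886  1.066 ] 1.0
[ 0.44926575 -0.28725732  1.04584996] 0.02992701530456543
11.975
```

View pics/f1.png

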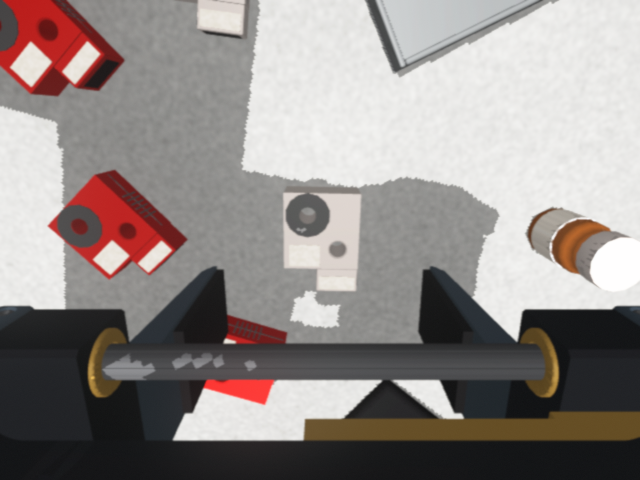

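View pics/f2.png

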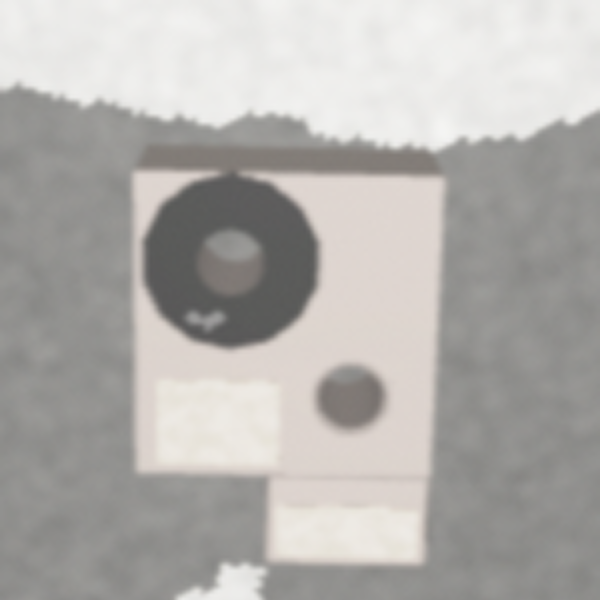

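Run:
```python
from h import *
import pickle
W,im,r=pickle.load(open("w3.pkl","rb"))
uv={(37,27):(133,171),(37,-27):(445,177),(-19,27):(137,472),(-37,3):(267,563),(-37,-27):(424,564),(-19,3):(269,474)}
A=np.array(list(uv))/1000.;P=np.array([ray((250+u/4-.37,150+v/4-.37),*W,.028)[:2] for u,v in uv.values()])
ca,cp=A.mean(0),P.mean(0)
H=(A-ca).T@(P-cp);th=np.arctan2(H[0,1]-H[1,0],H[0,0]+H[1,1])
Rm=np.array([[np.cos(th),-np.sin(th)],[np.sin(th),np.cos(th)]])
t=cp-Rm@ca;print("fresh",t,th);print(np.round(((P-t)@Rm-A)*1000,2))
O=[np.pi,0,th]
g=t+Rm@[.005,0]
manip.move_pose([*g,.09],O)
manip.move_straight([*g,.033],rate=.08)
s=manip.read_state();print("pre",s["t"],s["eef_pos"],s["force"])
manip.grasp(20)
s=manip.read_state();print("grip",s["t"],s["eef_pos"],s["finger_gap"],s["force"],s["moment"])
manip.move_straight([*g,.12],rate=.15)
y=1.229
c=np.array([.5076,.1525])+.005*np.array([np.cos(y),np.sin(y)])
manip.move_pose([*c,.20],[np.pi,0,y]); manip.hold(.2)
s=manip.read_state();print(s["t"],s["eef_pos"],s["orientation"],s["finger_gap"])
W=wristpose();im=manip.read_camera("wrist");cv2.imwrite("pics/g1.png",im[:,:,::-1])
pickle.dump((W,im),open("w4.pkl","wb"))
cv2.imwrite("pics/g2.png",cv2.resize(im[165:265,260:390],None,fx=6,fy=6,interpolation=cv2.INTER_CUBIC)[:,:,::-1])
```

```text
fresh [ 0.44973106 -0.28745935] 1.0510402460001163
[[-0.18  0.07]
 [-0.3  -0.15]
 [-0.07 -0.  ]
 [ 0.14 -0.13]
 [ 0.44  0.48]
 [-0.04 -0.27]]
pre 13.1833 [ 0.4524417  -0.28331138  0.03340416] [ 0.34334502 -0.28403021  0.65192642]
grip 13.8417 [ 0.452208   -0.28311853  0.03305506] 0.054165772183853565 [-0.03591285  0.65236804  2.35782344] [0.02865819 0.05689703 0.02685381]
16.425 [0.50945521 0.15647804 0.19983097] [-3.14136851e+00  1.90982689e-04  1.22778370e+00] 0.053757004888976494
```

View pics/g1.png

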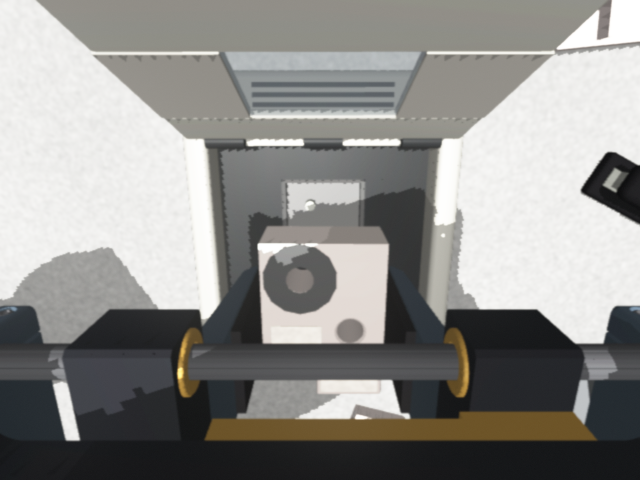

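View pics/g2.png

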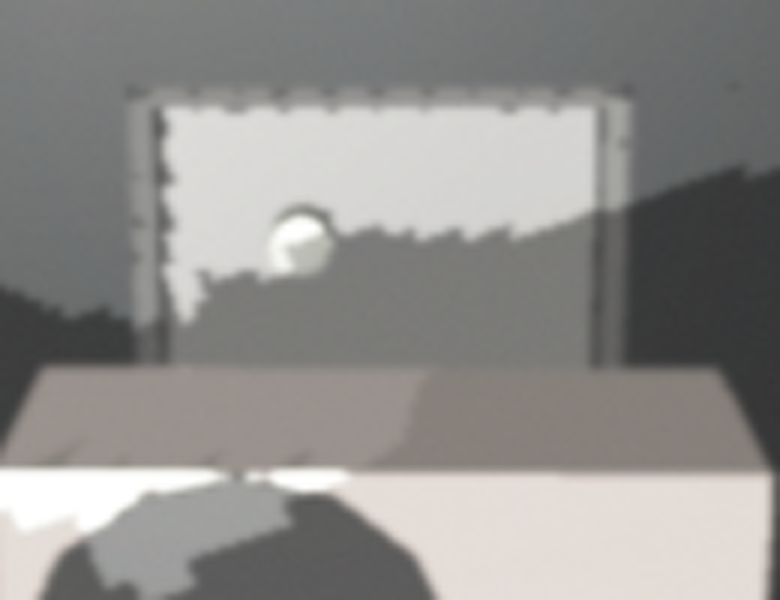

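Run:
```python
from h import *
import pickle
for wf,l,r,row in (("w2.pkl",143,643,92),("w4.pkl",130,630,92)):
    W,im=pickle.load(open(wf,"rb"))
    def loc(uv,z):
        p=ray((260+uv[0]/6-.4,165+uv[1]/6-.4),*W,z)-[.5071,.1531,0]; y=1.229
        return np.round([p[0]*np.cos(y)+p[1]*np.sin(y),-p[0]*np.sin(y)+p[1]*np.cos(y)],4)
    print("mouth",loc((l,row),.052),loc((r,row),.052),"held",loc((45,367),.167),loc((718,367),.167))
```

```text
mouth [0.0412 0.0305] [ 0.0412 -0.0321] held [0.0366 0.0274] [ 0.0367 -0.0263]
mouth [0.0408 0.0305] [ 0.0408 -0.0323] held [0.0361 0.0259] [ 0.0361 -0.028 ]
```

Run:
```python
from h import *
y=1.229
c=np.array([.5076,.1525])+.005*np.array([np.cos(y),np.sin(y)])
manip.move_straight([*c,.10],rate=.12)
for z in (.086,.081,.078,.0755):
    manip.move_straight([*c,z],rate=.04)
    s=manip.read_state();print(z,s["t"],s["eef_pos"],s["force"],s["moment"])
```

```text
0.086 17.9583 [0.50914955 0.15718726 0.08579595] [ 0.23578013  0.59429466 -0.10633939] [-0.0424935  -0.12442533  0.01140444]
0.081 18.2333 [0.50912182 0.15716567 0.08077992] [-0.07134355 -0.71125245 -0.98364951] [ 0.07041161 -0.07490428  0.003358  ]
0.078 18.4833 [0.50919024 0.15719896 0.07785603] [-0.53443415  0.79055399 -0.83057607] [-0.04551299 -0.04038179 -0.04071391]
0.0755 18.7333 [0.50918857 0.15722464 0.07535964] [ 0.12846071 -0.3101859  -1.33267897] [-0.02026255 -0.10923177  0.03662265]
```

The insertion met no resistance, so I release, rise and check.

Run:
```python
from h import *
import pickle
y=1.229
c=np.array([.5076,.1525])+.005*np.array([np.cos(y),np.sin(y)])
manip.release()
s=manip.read_state();print(s["t"],s["force"],s["finger_gap"])
manip.move_straight([*c,.20],rate=.2); manip.hold(.2)
W=wristpose();im=manip.read_camera("wrist")
r=manip.regions_of("fresh","wrist");pickle.dump((W,im,r),open("w5.pkl","wb"))
print([(x["conf"],x["bbox"]) for x in r],manip.read_state()["t"])
cv2.imwrite("pics/h1.png",cv2.resize(im[120:350,180:480],None,fx=2.6,fy=2.6,interpolation=cv2.INTER_CUBIC)[:,:,::-1])
```

```text
19.4583 [ 0.04100925  0.70717126 -0.6214174 ] 0.09135162771496298
[(0.94, [285.4, 183.2, 77.8, 106.0]), (0.86, [237.9, 425.0, 42.6, 14.7]), (0.52, [349.7, 404.4, 53.1, 14.4])] 20.5333
```

View pics/h1.png

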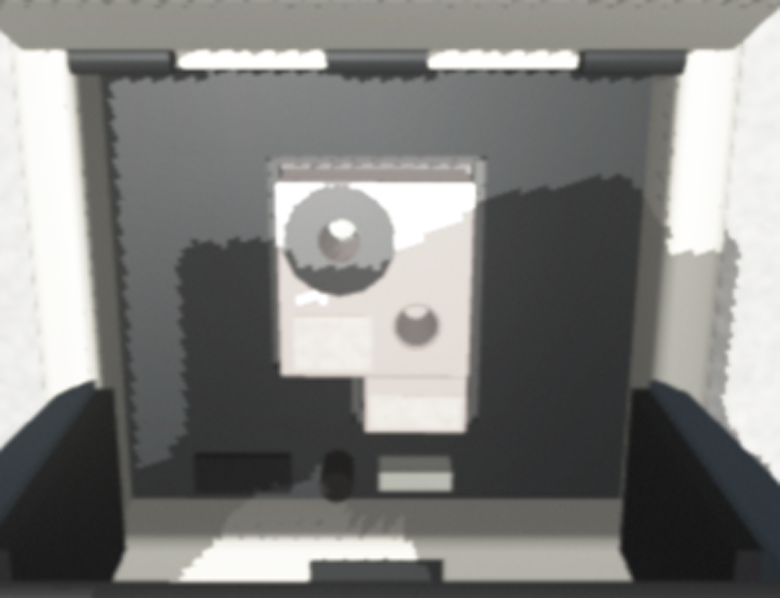

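The fresh cassette sits in the pocket with the same apparent size and height as the spent one had. Next is the lid: I estimate its angle, go over it, and check the approach path against the images.

```bash
cat >> h.py <<'E'
B=np.array([.5073,.1526]);YAW=1.229;D=.071
def L2W(x,y=0):
    return B+[np.cos(YAW)*x-np.sin(YAW)*y,np.sin(YAW)*x+np.cos(YAW)*y]
def tcp(lx,z): return [*L2W(lx),z]
E
python3 - <<'E'
from h import *
from scipy.optimize import least_squares
V=campose("top"); obs=np.array([[108.5,207.7],[72.4,328.3]])
for d in (.066,.071):
    def pts(p):
        th,l=p;x=d-.16*np.cos(th); z=.078+.16*np.sin(th)
        return np.array([[*L2W(x,l-.091),z],[*L2W(x,l+.091),z]])
    f=least_squares(lambda p:(proj(pts(p),*V)-obs).ravel(),[2,0]);print(d,f.x,f.cost)
for n in("scene","top"):
    print(n,proj([tcp(.20,.198),tcp(.20,.277),tcp(.2,0),tcp(.071,.078),tcp(.32,.34),tcp(.32,0)],*campose(n)).round())
q=manip.read_state()["q"]
for p in (tcp(.005,.30),tcp(.20,.30),tcp(.20,.217),tcp(-.04,.10)):
    q=manip.ik(p,[np.pi,0,YAW]);print(np.round(q,2) if q is not None else None)
E
```

```text
0.066 [ 1.97604069e+00 -1.36865200e-03] 1.6335053958680623
0.071 [ 1.93372567e+00 -1.24468971e-03] 2.1993678831880565
scene [[506. 133.]
 [520.  94.]
 [478. 210.]
 [429. 190.]
 [597.  53.]
 [528. 203.]]
top [[  54.  261.]
 [  22.  250.]
 [ 110.  279.]
 [ 162.  288.]
 [-102.  221.]
 [  50.  266.]]
[ 0.19  0.3   1.47 -0.    1.37  0.53]
[ 0.45  0.51  1.13 -0.    1.5   0.79]
[ 0.45  0.57  1.25 -0.    1.32  0.79]
[ 0.11  0.51  1.78 -0.    0.85  0.45]
```

Run:
```python
from h import *
O=[np.pi,0,YAW]
manip.grasp(10)
manip.move_straight(tcp(.005,.30),rate=.25)
manip.move_straight(tcp(.20,.30),O,rate=.25)
manip.move_straight(tcp(.20,.217),rate=.2)
s=manip.read_state();print(s["t"],s["eef_pos"],s["force"],s["finger_gap"])
im=manip.read_camera("scene");cv2.imwrite("pics/i1.png",im[:,:,::-1])
```

```text
23.95 [0.57472215 0.34061519 0.21814397] [0.44179961 0.67620085 0.1676238 ] 0.0008696066882884357
```

View pics/i1.png

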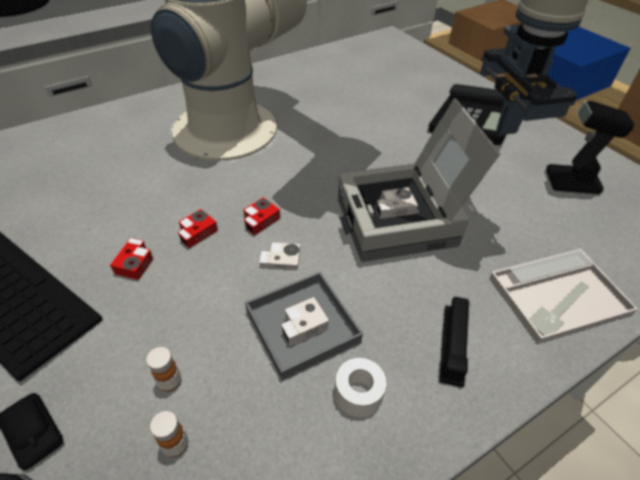

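The fingers are behind the lid at about (515,120) and clear of everything. I push along the arc.

Run:
```python
from h import *
def rep(k):
    s=manip.read_state();print(k,round(s["t"],2),np.round(s["eef_pos"],4),np.round(s["force"],1));return np.linalg.norm(s["force"])
manip.move_straight(tcp(.145,.217),rate=.15);rep("near")
for x in (.12,.095,.085):
    manip.move_straight(tcp(x,.217),rate=.1)
    if rep(x)>25: raise SystemExit
r=.12
for a in (83,75,66,57,48,40):
    t=np.radians(a);cx=D-r*np.cos(t)+.006*np.sin(t);cz=.078+r*np.sin(t)+.006*np.cos(t)
    manip.move_straight(tcp(cx+.016,cz+.019),rate=.1)
    if rep(a)>25: raise SystemExit
im=manip.read_camera("scene");cv2.imwrite("pics/j1.png",im[:,:,::-1])
```

```text
near 24.52 [0.5565 0.2896 0.218 ] [-0.7  0.4 -0.1]
0.12 24.92 [0.5477 0.2658 0.2171] [-0.1  0.1  1. ]
0.095 25.32 [0.5392 0.242  0.2171] [0.6 0.4 0.1]
0.085 25.57 [0.5358 0.2327 0.217 ] [ 0.4 -0.7  0.8]
83 25.82 [0.5335 0.2262 0.2169] [ 0.3 -0.3  0.7]
75 26.13 [0.5278 0.2104 0.2145] [-1.  -0.   0.3]
66 26.48 [0.5219 0.1935 0.2091] [ 0.3 -0.5  0.1]
57 26.82 [0.5162 0.1777 0.2009] [ 0.5 -0.2 -0.9]
48 27.16 [0.511  0.1631 0.1902] [ 0.4  0.3 -0.2]
40 27.48 [0.5069 0.1516 0.1788] [0.2 0.3 0.1]
```

View pics/j1.png

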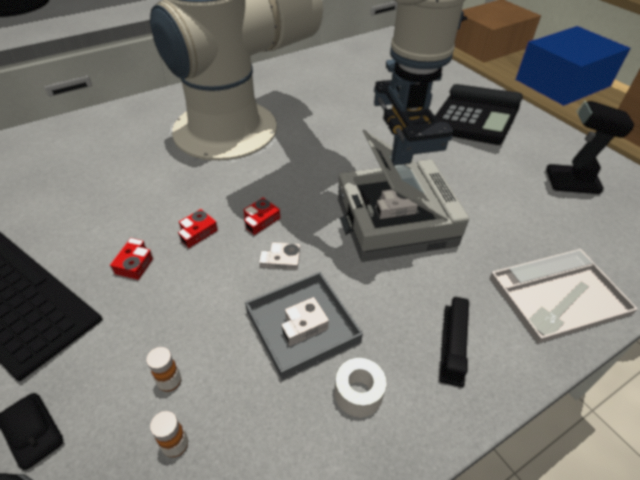

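The lid follows, and is now roughly half shut at about (395,170). I carry on down to shut.

Run:
```python
from h import *
def rep(k):
    s=manip.read_state();print(k,round(s["t"],2),np.round(s["eef_pos"],4),np.round(s["force"],1));return np.linalg.norm(s["force"])
r=.12
for a in (32,24,17,11,6,3,1.5,.5,0,-.4,-.8,-1.2):
    t=np.radians(a);cx=D-r*np.cos(t)+.006*np.sin(t);cz=.078+r*np.sin(t)+.006*np.cos(t)
    manip.move_straight(tcp(cx+.016,cz+.019),rate=.08 if a>5 else .03)
    if rep(a)>12: break
im=manip.read_camera("scene");cv2.imwrite("pics/k1.png",im[:,:,::-1])
```

```text
32 27.88 [0.5034 0.1417 0.1657] [-0.3  0.1  0.3]
24 28.24 [0.5004 0.1336 0.1512] [ 0.5 -0.2 -0.5]
17 28.57 [0.4985 0.1281 0.1379] [-0.2  0.1  0.3]
11 28.88 [0.4972 0.1247 0.1258] [0.2 0.2 0. ]
6 29.17 [0.4965 0.1227 0.1155] [ 0.8 -0.4  0.2]
3 29.52 [0.4963 0.122  0.1092] [ 0.1  0.1 -0.4]
1.5 29.78 [0.4962 0.1217 0.106 ] [-0.2  0.2  0.5]
0.5 30.03 [0.4962 0.1216 0.104 ] [0.2 0.  0.4]
0 30.28 [0.4963 0.1215 0.1032] [-0.3  0.2  4.4]
-0.4 30.53 [0.4964 0.1215 0.1029] [-3.4 -0.2 18.5]
```

View pics/k1.png

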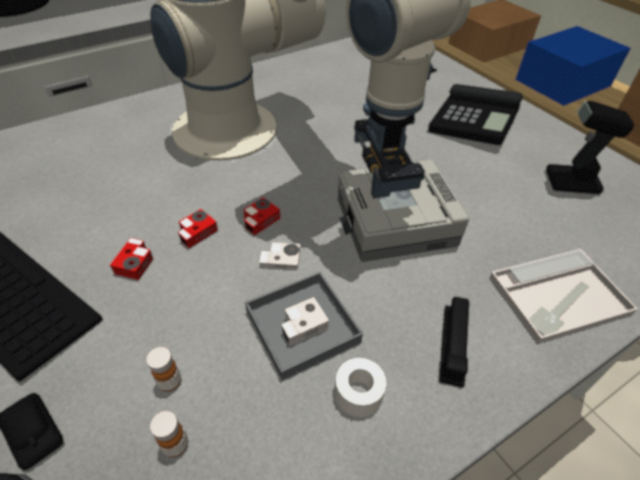

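A firm stop at 84 mm tip height matches a shut lid. I retreat and verify.

Run:
```python
from h import *
p=manip.read_state()["eef_pos"]
manip.move_straight([p[0],p[1],.30],rate=.15)
manip.hold(.3)
im=manip.read_camera("wrist");cv2.imwrite("pics/l1.png",im[:,:,::-1])
f=manip.read_camera("scene");t=manip.read_camera("top")
a=cv2.resize(f[120:420,220:500],(560,600));cv2.imwrite("pics/l2.png",a[:,:,::-1])
s=manip.read_state();print(s["t"],s["force"],s["eef_pos"])
# predicted lid free-edge corners when shut vs at 0.1 rad, scene
for th in (0,.05,.1):
    x=D-.16*np.cos(th)+.006*np.sin(th);z=.078+.16*np.sin(th)+.006*np.cos(th)
    u=proj([[*L2W(x,-.091),z],[*L2W(x,.091),z]],*campose("scene"));print(th,u.round(1),((u-[220,120])*2).round())
```

```text
32.5 [-0.27654277 -0.31214308 -0.340087  ] [0.49636252 0.12152013 0.29993134]
0 [[366.4 231.2]
 [341.5 170.4]] [[293. 222.]
 [243. 101.]]
0.05 [[367.1 228.1]
 [341.9 167.3]] [[294. 216.]
 [244.  95.]]
0.1 [[368.  225. ]
 [342.5 164.2]] [[296. 210.]
 [245.  88.]]
```

View pics/l1.png

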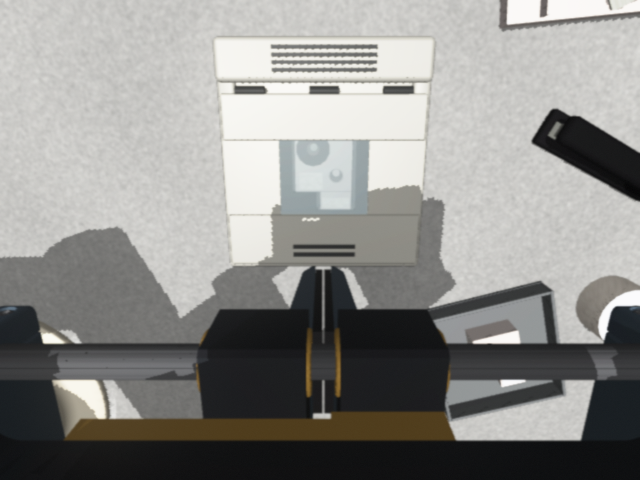

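View pics/l2.png

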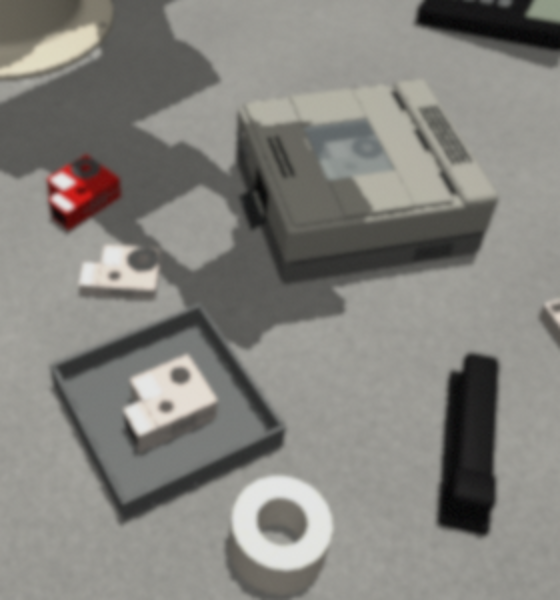

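The lid is flush: its free-edge corners are at about (290,222) and (243,102) in the crop, as predicted for 0 rad. The fresh cassette shows through the window, the spent one is flat in the tray, and the bystanders haven't moved.

```bash
python3 -c "
from cell import manip
manip.hand_in();print(manip.read_state()['t'])"
```

```text
the job is handed in; nothing more can be done
the job is handed in; nothing more can be done
```

The job is done and handed in at about 32.5 s of the 72 s allowed. I lifted the spent cassette out and laid it flat in the empties tray. Then I seated the 28 mm fresh cassette in the pocket and pushed the lid shut along its arc.

- **Which cassette:** fitting outlines in two cameras gave 28 mm for the one I used and 16 mm for the other white one. I left the thin one alone.
- **Seating:** the fresh cassette went in with no measurable contact force. Afterwards, the wrist picture showed it at the same size and place as the spent one had been.
- **Lid:** it met a firm stop at 84 mm fingertip height, as expected for a shut lid. The corners of its free edge also appear where 0 rad predicts, to within a pixel or two.
- **Last look:** the spent cassette was flat in the tray, and the thin cassette, the label roll and the stapler looked unmoved. The vials were outside that final view and looked unmoved in the picture just before it. The arm was clear at 0.30 m.

One early estimate disagreed: fitting the lid and hinge together gave 2.13 rad and a hinge about 20 mm too close to the bay. I used the wrist-camera hinge position instead, which put the lid at about 1.95 rad, and the push went as planned. No other check failed or disagreed.

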